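Put the stacked check weights away in their rests

TASK

The scale check is over: take the stack of check weights apart from the top down, one weight at a time, and stand each one upright in the recess of the rest of its own colour before taking the next. Set every weight down gently, without dropping it or tipping any over, and leave the tub and the tally counter that stand among the rests where they are.

Things in the scene. Friction and masses are not known exactly. Their poses are not given: they have to be found in the camera images.
- weight_small: Check weight: upright stainless disc 22 mm in diameter and 22 mm high, about 60 g, bare steel but for the upper 5 mm of its side and its top face, which are red with a small steel dot in the middle. Origin at the centre of its underside, z up along its axis. Loose; at the start it is the top weight of the stack.
- weight_medium: Check weight: upright stainless disc 36 mm in diameter and 22 mm high, about 120 g, bare steel but for the upper 5 mm of its side and its top face, which are yellow with a small steel dot in the middle. Origin at the centre of its underside, z up along its axis. Loose; at the start it is second from the top of the stack.
- weight_large: Check weight: upright stainless disc 50 mm in diameter and 22 mm high, about 250 g, bare steel but for the upper 5 mm of its side and its top face, which are blue with a small steel dot in the middle. Origin at the centre of its underside, z up along its axis. Loose; at the start it is third from the top of the stack.
- weight_xlarge: Check weight: upright stainless disc 66 mm in diameter and 22 mm high, about 450 g, bare steel but for the upper 5 mm of its side and its top face, which are green with a small steel dot in the middle. Origin at the centre of its underside, z up along its axis. Loose; at the start it is at the bottom of the stack, standing on a fixed round steel pad 100 mm across and 10 mm high. The four weights stand centred on one another within a few mm.
- rest_small: Rest for the red weight: fixed white square block 100 x 100 x 14 mm with a round recess 38 mm across and 7 mm deep in its top, whose flat floor is red and 7 mm above the table. Origin at the centre of its underside (on the table), under the centre of the recess; z up, x and y along its sides.
- rest_medium: Rest for the yellow weight: fixed white square block 100 x 100 x 14 mm with a round recess 52 mm across and 7 mm deep in its top, whose flat floor is yellow and 7 mm above the table. Origin at the centre of its underside (on the table), under the centre of the recess; z up, x and y along its sides.
- rest_large: Rest for the blue weight: fixed white square block 100 x 100 x 14 mm with a round recess 66 mm across and 7 mm deep in its top, whose flat floor is blue and 7 mm above the table. Origin at the centre of its underside (on the table), under the centre of the recess; z up, x and y along its sides.
- rest_xlarge: Rest for the green weight: fixed white square block 100 x 100 x 14 mm with a round recess 82 mm across and 7 mm deep in its top, whose flat floor is green and 7 mm above the table. Origin at the centre of its underside (on the table), under the centre of the recess; z up, x and y along its sides.
- tie_tub: Bystander, loose: small open round tub, 70 mm across, 45 mm high, near the right front part of the table (a like tub far back behind the scale does not matter). Origin at the centre of its underside, z up.
- tally_counter: Bystander, loose: pale hand tally counter lying on its back, 68 x 55 x 24 mm over its ring, in the middle of the work area (a like counter far left beside the scale does not matter). Origin at about the middle of its underside, z up.

How it is judged:
On the way, in this order (a step that is already met when the one before it is completed fails the run):
1. the red weight stands released in the red rest (horizontal distance between weight_small and rest_small below 0.0105 m and z of weight_small in the frame of rest_small below 0.0095 m and angle between weight_small's own z axis and vertical below 0.08 rad and linear speed of weight_small below 0.02 m/s and contact force between the fingers and weight_small below 0.2 N), for 0.2 s.
2. the yellow weight stands released in the yellow rest (horizontal distance between weight_medium and rest_medium below 0.0105 m and z of weight_medium in the frame of rest_medium below 0.0095 m and angle between weight_medium's own z axis and vertical below 0.08 rad and linear speed of weight_medium below 0.02 m/s and contact force between the fingers and weight_medium below 0.2 N), for 0.2 s.
3. the blue weight stands released in the blue rest (horizontal distance between weight_large and rest_large below 0.0105 m and z of weight_large in the frame of rest_large below 0.0095 m and angle between weight_large's own z axis and vertical below 0.08 rad and linear speed of weight_large below 0.02 m/s and contact force between the fingers and weight_large below 0.2 N), for 0.2 s.
4. the green weight stands released in the green rest (horizontal distance between weight_xlarge and rest_xlarge below 0.0105 m and z of weight_xlarge in the frame of rest_xlarge below 0.0095 m and angle between weight_xlarge's own z axis and vertical below 0.08 rad and linear speed of weight_xlarge below 0.02 m/s and contact force between the fingers and weight_xlarge below 0.2 N), for 0.2 s.
At the end, for the whole second after the job is handed in: Each weight stands released and at rest in the recess of the rest of its own colour: underside within 2.5 mm of the recess floor, axis within 10.5 mm of the rest's centre, upright within 0.08 rad (all of step 1 and all of step 2 and all of step 3 and all of step 4); the robot touches nothing.
It fails at once if a weight is tipped over (leans more than 0.5 rad) (angle between any of weight_small, weight_medium, weight_large, weight_xlarge's own z axis and vertical above 0.5 rad).
It fails at once if a weight is dropped onto its rest (faster than 0.5 m/s just above it) ((horizontal distance between weight_small and rest_small below 0.04 m and z of weight_small in the frame of rest_small below 0.05 m and linear speed of weight_small above 0.5 m/s) or (horizontal distance between weight_medium and rest_medium below 0.04 m and z of weight_medium in the frame of rest_medium below 0.05 m and linear speed of weight_medium above 0.5 m/s) or (horizontal distance between weight_large and rest_large below 0.04 m and z of weight_large in the frame of rest_large below 0.05 m and linear speed of weight_large above 0.5 m/s) or (horizontal distance between weight_xlarge and rest_xlarge below 0.04 m and z of weight_xlarge in the frame of rest_xlarge below 0.05 m and linear speed of weight_xlarge above 0.5 m/s)).
It fails at once if the tub or the tally counter is moved more than 20 mm (distance of any of tie_tub, tally_counter from where it was at the start of the episode above 0.02 m).
It also fails if it takes over 128 s, if anything falls off the work surface, if the arm or the gripper's body presses on something with over 40 N, if the wrist force passes 120 N, or if a joint passes its speed limit or range.

ROBOT

A 6-joint arm with a two-finger parallel gripper is mounted at the origin on a cart in front of the work surface, level with it; the furniture and walls round the work are solid. World frame = base frame: x ahead of the robot, y to its left, z up, the work surface at z = 0. Lengths are in m, angles in rad, forces in N, time in s.
With the tool pointing down it reaches from about 0.3 to 0.875 m from the base axis. Payload 6.4 kg.
Tool frame: the origin (TCP) lies between the finger pads; the fingertips stand 25 mm ahead of it and the grasp point (between the pads) lies 6 mm ahead of it; z points along the fingers, y is the line along which they close (so a half turn about z gives the same grasp; the last joint's range is limited). The gripper opens to 85 mm and grips with 20 to 120 N. Pads are 22 mm wide; open, the fingers measure 114 mm over their backs; the gripper's body (76 mm by 85 mm) begins 54 mm behind the grasp point. The pads swing forward as they close: fully open they stand 13 mm farther back than shut.
Start: joints at [0.979, 0.181, 1.607, -0, 1.354, -0.206], TCP at [0.216, 0.533, 0.229] pointing down, gripper open.
Joint ranges: [-2.99, 2.99], [-0.89, 2.07], [0.3, 2.58], [-1.14, 4.28], [0, 2.63], [-3.12, 3.12]. Speed limits (rad/s): [2.57, 2.57, 3.01, 3.14, 3.14, 3.14].

INTERFACE

Orientations are given as a unit quaternion [w, x, y, z].
In Python, from bench import ctrl gives the robot as it stands.
- The arm moves only by the tool servo_tool, never from a script. Its argument "series" is text: rows parted by semicolons, each of 7 numbers parted by spaces: the gripper command: -1 is fully open, 1 is shut, values between are in proportion, then the shift along the tool's x, y, z in m, then the turn, a rotation vector about the tool's x, y, z in degrees. A call has 1 to 12 rows; each row is the pose to reach, as a shift and turn from the pose commanded when the call began, along the tool's axes at that moment; what a row does not reach only later rows make up. A row lasts 1/12 s, in which the tool goes at most 41.7 mm and 7.16 degrees, less where a joint would pass 70% of its speed; a pose out of reach is approached as far as the arm can. A call with a gripper value outside its range is refused whole. The fingers move at their own pace and stop on an object; the grip force is fixed at half the most. Time passes only in rows, so rows that repeat a pose let the fingers close. It gives the time, the measured TCP pose, the force, the opening and the grip force at its end, in the units of the state.
- ctrl.get_obs(): the state, without advancing time (a new reading comes with each control period).
- ctrl.camera(name): name is "scene" or "side" or "wrist"; returns a dict with "img" (480x640x3 uint8, red, green, blue), "z_map" (480x640 float32, m along the optical axis (not along the pixel's ray), 0 where there is no reading), "fovy" (degrees; the focal length in pixels is half the picture's height over the tangent of half this angle, whatever the lens; pixels are square), "cx", "cy" (the principal point, pixels), "extrinsics" (4x4, takes a point from camera to world coordinates); the wrist camera has in their place "T_tool_cam" (4x4, takes a point from camera to tool coordinates, whose origin is the TCP and whose axes are the flange's). Camera axes: x right, y down, z forward; pixel columns grow to the right and rows downward; lengths in m; the calibration is good to about 2 mm. A picture is of the moment at which its call begins: read the wrist's pose just before it.
- ctrl.hand_in(): hands the job in; it is judged then, once.
The state is a dict: "time_s": time; "q": joint angles; "dq": joint speeds; "joint_efforts": joint torques, N m; "eef_pos": TCP position; "eef_rot": TCP orientation; "wrist_force": force on the tool from outside, world axes, zero at the start; "torque": the same for the moment, N m; "opening": opening from 0.0 (shut) to 1.0 (fully open); "grasp_force": force on a finger pad.
Only numpy, scipy, OpenCV 4.12 (cv2) and the standard library are available. Lean on these libraries where they do the work, as an engineer would, in place of code of your own. Each camera call takes 0.05 s, during which the arm holds its last target. There are 200 camera calls.

## Working session

There is one attempt and no reset: what is moved stays moved. The work goes in short steps, Python scripts to look and compute and a tool call to move; the robot and the scene stay as the last step left them, time stands still between calls to the robot, and variables do not carry over. Pictures are saved under pics/ and viewed, at most 14 in all, crops included, and the job is handed in when it is done.

Besides the shell and the picture viewer there is one more tool, called after "Call:" by a JSON object that holds its "fn" and its "kwargs", one argument or row to a line. servo_tool: Moves the arm, as the interface text tells. Its arguments: {"type":"object","properties":{"series":{"type":"string"}},"required":["series"]}

```bash
mkdir -p pics
cat > h.py <<'E'
import numpy as np,cv2
from bench import ctrl
from scipy.spatial.transform import Rotation as R
def cam(n):
    o=ctrl.get_obs(); c=ctrl.camera(n)
    f=240/np.tan(np.radians(c["fovy"])/2)
    if n=="wrist":
        T=np.eye(4);w,x,y,z=o["eef_rot"];T[:3,:3]=R.from_quat([x,y,z,w]).as_matrix();T[:3,3]=o["eef_pos"]
        E=T@c["T_tool_cam"]
    else: E=np.array(c["extrinsics"])
    c["E"]=E;c["f"]=f;return c
def save(c,n): cv2.imwrite("pics/"+n,c["img"][:,:,::-1])
def ray(c,u,v,z):
    d=c["E"][:3,:3]@np.array([(u-c["cx"])/c["f"],(v-c["cy"])/c["f"],1]);p=c["E"][:3,3]
    return p+d*(z-p[2])/d[2]
def cloud(c):
    v,u=np.mgrid[:480,:640];z=c["z_map"]
    P=np.stack([(u-c["cx"])/c["f"]*z,(v-c["cy"])/c["f"]*z,z],-1)
    return P@c["E"][:3,:3].T+c["E"][:3,3]
HUE={"red":[(0,8),(172,180)],"yellow":[(20,35)],"blue":[(100,125)],"green":[(45,85)]}
def mask(c,col,s=110,v=60):
    h=cv2.cvtColor(c["img"],cv2.COLOR_RGB2HSV);m=0
    for a,b in HUE[col]: m=m|cv2.inRange(h,(a,s,v),(b,255,255))
    return m
E
python3 - <<'E'
from h import *
o=ctrl.get_obs();print(o["eef_pos"],o["eef_rot"],o["opening"])
for n in("scene","side","wrist"):
    c=cam(n);save(c,n+"0.png");P=cloud(c);print(n,c["fovy"],c["E"].round(3).tolist())
    for col in HUE:
        k,l,st,ce=cv2.connectedComponentsWithStats(mask(c,col))
        for i in range(1,k):
            if st[i,4]>60: print(col,st[i].tolist(),ce[i].round(1),np.median(P[(l==i)&(c["z_map"]>0)],axis=0).round(3))
E
```

```text
[0.21603328 0.53228411 0.22850246] [-3.26218669e-04  1.91686158e-01  9.81455899e-01 -7.93295023e-04] 1.003413868684531
scene 45.64517202030716 [[0.748, -0.265, 0.609, -0.302], [-0.664, -0.313, 0.679, -0.971], [0.01, -0.912, -0.41, 0.664], [0.0, 0.0, 0.0, 1.0]]
red [384, 342, 17, 8, 104] [391.8 345.6] [ 0.439 -0.397  0.009]
blue [282, 232, 22, 7, 105] [292.5 234.9] [0.627 0.122 0.009]
green [203, 228, 26, 8, 161] [215.3 231.4] [0.479 0.278 0.009]
green [116, 242, 17, 37, 409] [123.3 258.6] [ 0.841  1.845 -0.795]
green [131, 250, 27, 24, 338] [140.9 262.7] [ 0.895  1.719 -0.797]
green [274, 265, 26, 9, 67] [286.9 270.4] [ 0.449 -0.067  0.033]
green [125, 273, 260, 207, 26995] [254.  403.3] [ 0.716  0.364 -0.798]
green [0, 302, 32, 30, 579] [ 14.4 316.3] [ 0.189  1.603 -0.797]
green [0, 375, 28, 57, 812] [  8.9 408.1] [-0.011  0.961 -0.798]
green [413, 399, 133, 81, 7231] [471.2 447.6] [ 1.114 -0.248 -0.798]
green [0, 433, 44, 47, 1587] [ 20.4 460.1] [-0.061  0.689 -0.798]
green [558, 464, 36, 16, 284] [573.1 474.1] [ 1.264 -0.533 -0.798]
side 53.11515133962845 [[0.993, -0.056, 0.1, 0.4
[... 463 characters left out ...]
074  1.508 -0.801]
green [103, 222, 87, 32, 1670] [157.1 236. ] [-0.164  1.541 -0.801]
green [139, 262, 60, 50, 2536] [168.6 287.2] [-0.053  1.033 -0.801]
green [147, 320, 61, 160, 4671] [180.6 367.9] [ 0.074  0.52  -0.801]
green [0, 356, 60, 124, 3783] [ 19.6 437.7] [-0.429  0.223 -0.801]
wrist 70.85100068524265 [[0.376, 0.888, 0.264, 0.149], [0.927, -0.359, -0.11, 0.562], [-0.002, 0.286, -0.958, 0.372], [0.0, 0.0, 0.0, 1.0]]
green [0, 0, 337, 363, 65627] [157.  170.8] [ 0.159  0.047 -0.8  ]
green [610, 138, 30, 30, 588] [625.3 152.8] [ 0.58   1.502 -0.801]
green [339, 156, 257, 113, 5266] [464.5 212.9] [ 0.579  0.946 -0.801]
green [0, 330, 67, 68, 2382] [ 28.2 363.8] [ 0.523 -0.868 -0.799]
```

View pics/scene0.png

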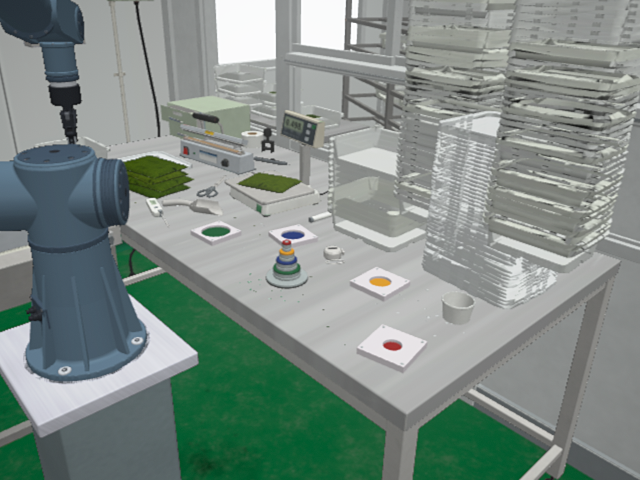

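View pics/side0.png

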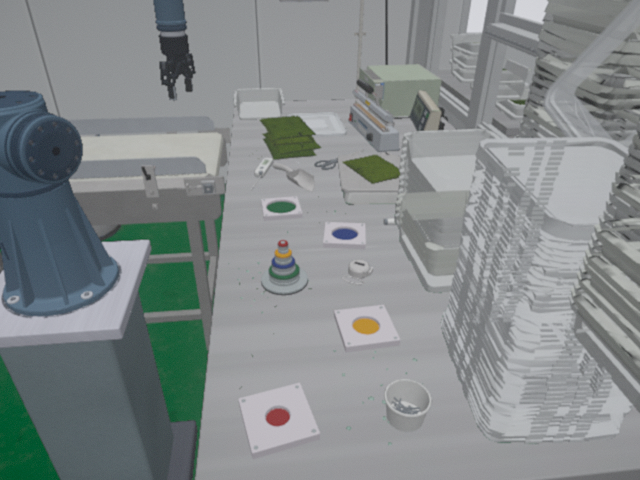

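The scene shows the stack at about (286,262), the green, blue, yellow and red rests, the counter at (333,254) and the tub at (458,306). The side view agrees, with the stack at (284,265). Next I hover over the stack and square up the tool yaw.

Call:
{"fn": "servo_tool", "kwargs": {
  "series": "-1 -0.03 -0.03 -0.03 0 0 -7; -1 -0.055 -0.06 -0.03 0 0 -14; -1 -0.085 -0.09 -0.03 0 0 -20; -1 -0.11 -0.12 -0.03 0 0 -22.1; -1 -0.14 -0.15 -0.03 0 0 -22.1; -1 -0.17 -0.18 -0.03 0 0 -22.1; -1 -0.195 -0.21 -0.03 0 0 -22.1; -1 -0.225 -0.24 -0.03 0 0 -22.1; -1 -0.25 -0.265 -0.03 0 0 -22.1; -1 -0.28 -0.295 -0.03 0 0 -22.1; -1 -0.305 -0.325 -0.03 0 0 -22.1; -1 -0.325 -0.345 -0.03 0 0 -22.1"
}}

```text
time_s: 1.15
eef_pos: [0.3879, 0.0879, 0.2594]
eef_rot: [0.0, 0.001, 1.0, -0.0]
wrist_force: [0.5, 1.2, 0.5]
opening: 0.999
grasp_force: 0.0
```

Call:
{"fn": "servo_tool", "kwargs": {
  "series": "-1 -0.015 -0.04 0 0 0 0; -1 -0.03 -0.08 0 0 0 0; -1 -0.045 -0.12 0 0 0 0; -1 -0.06 -0.155 0 0 0 0; -1 -0.06 -0.155 0 0 0 0; -1 -0.06 -0.155 0 0 0 0"
}}

```text
time_s: 1.65
eef_pos: [0.4477, -0.066, 0.2589]
eef_rot: [-0.001, 0.002, 1.0, 0.0]
wrist_force: [0.4, -0.0, -0.0]
opening: 0.999
grasp_force: 0.0
```

```bash
cat >> h.py <<'E'
def show(c,cols=HUE,zmin=-0.02,amin=60):
    P=cloud(c)
    for col in cols:
        k,l,st,ce=cv2.connectedComponentsWithStats(mask(c,col))
        for i in range(1,k):
            if st[i,4]<amin: continue
            p=P[(l==i)&(c["z_map"]>0)]
            if len(p) and np.median(p[:,2])>zmin:
                m=(l==i).astype(np.uint8);ct=max(cv2.findContours(m,0,1)[0],key=len)
                hi=np.percentile(p[:,2],90)
                print(col,st[i].tolist(),ce[i].round(1),"med",np.median(p,0).round(4),"zhi",hi.round(4),"circ",cv2.minEnclosingCircle(ct))
E
python3 - <<'E'
from h import *
print(ctrl.get_obs()["eef_pos"])
c=cam("wrist");save(c,"w1.png");show(c)
E
```

```text
[ 0.44768464 -0.06602974  0.25885377]
red [17, 180, 29, 30, 634] [ 31.3 194.7] med [ 0.4376 -0.4012  0.0069] zhi 0.008 circ ((31.0, 195.0), 16.40131950378418)
red [328, 228, 22, 22, 297] [338.4 238.2] med [ 0.4648 -0.0448  0.0971] zhi 0.098 circ ((338.67669677734375, 238.53614807128906), 11.247170448303223)
blue [314, 205, 45, 37, 461] [335.4 217.1] med [ 0.4528 -0.0458  0.0531] zhi 0.0541 circ ((335.9698791503906, 226.1325225830078), 22.561538696289062)
blue [463, 314, 16, 21, 126] [472.2 322.4] med [0.6084 0.14   0.0065] zhi 0.0074 circ ((470.5, 324.0), 12.500100135803223)
green [308, 197, 52, 33, 222] [328.7 207. ] med [ 0.4463 -0.0558  0.0311] zhi 0.032 circ ((333.3134460449219, 219.8656768798828), 26.588380813598633)
```

View pics/w1.png

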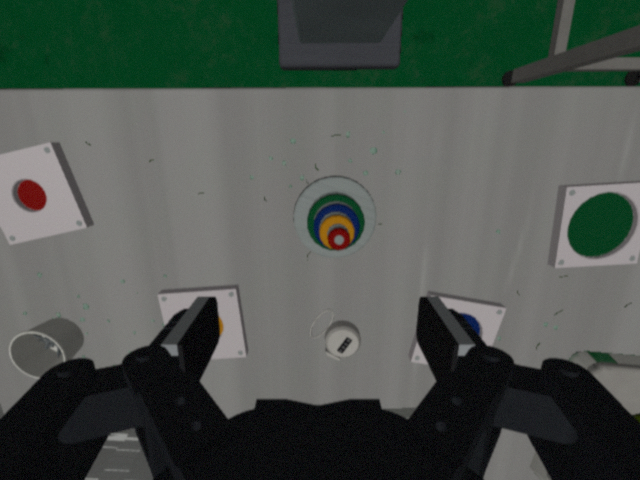

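The wrist view shows the stack with its red top at (338,238). The red rest is at (31,195) and the green at (600,225). Yellow and blue are partly hidden by the fingers, and the counter is at (342,338).

Run:
```python
from h import *
c=cam("wrist");print(c["E"].round(4).tolist())
print("red",ray(c,338.6,238.4,.098))
for n in("scene","side"):
    d=cam(n);P=cloud(d);m=mask(d,"red",90,50)>0
    q=m&(P[...,2]>.088)&(P[...,2]<.105);p=P[q];print(n,len(p),np.c_[p.min(0),p.max(0),np.median(p,0)].round(4).tolist())
    top=q&(P[...,2]>.0955);v,u=np.nonzero(top);print(ray(d,(u.min()+u.max())/2,(v.min()+v.max())/2,.098))
P=cloud(c)
for z0 in(.098,.076,.054,.032):
    for col in HUE:
        q=(mask(c,col)>0)&(abs(P[...,2]-z0)<.004)&(abs(P[...,1]+.05)<.1)
        if q.sum()>50:
            ct=np.argwhere(q)[:,::-1].astype(np.int32);(u,v),r=cv2.minEnclosingCircle(ct);print(z0,col,q.sum(),(u,v,r),ray(c,u,v,z0).round(4))
```

```text
[[0.0017, 0.9586, 0.2848, 0.375], [1.0, -0.0017, -0.0003, -0.0625], [0.0002, 0.2848, -0.9586, 0.4026], [0.0, 0.0, 0.0, 1.0]]
red [ 0.46492274 -0.04283036  0.098     ]
scene 25 [[0.4523, 0.473, 0.4606], [-0.0567, -0.0403, -0.0519], [0.095, 0.1011, 0.0984]]
[ 0.46181718 -0.04896895  0.098     ]
side 33 [[0.4575, 0.4758, 0.4674], [-0.058, -0.0417, -0.0535], [0.0922, 0.0994, 0.0969]]
[ 0.46671205 -0.05128888  0.098     ]
0.098 red 288 (336.75286865234375, 239.599609375, 11.246185302734375) [ 0.4661 -0.0446  0.098 ]
0.076 yellow 57 (334.77203369140625, 233.33114624023438, 16.802783966064453) [ 0.4661 -0.0453  0.076 ]
0.054 blue 438 (334.547607421875, 226.7770538330078, 22.522686004638672) [ 0.465  -0.0445  0.054 ]
0.032 green 270 (334.0172424316406, 222.39654541015625, 28.017690658569336) [ 0.4656 -0.044   0.032 ]
```

Call:
{"fn": "servo_tool", "kwargs": {
  "series": "-1 -0.017 0.019 0.03 0 0 0; -1 -0.017 0.019 0.06 0 0 0; -1 -0.017 0.019 0.09 0 0 0; -1 -0.017 0.019 0.1 0 0 0; -1 -0.017 0.019 0.1 0 0 0; -1 -0.017 0.019 0.1 0 0 0"
}}

```text
time_s: 2.35
eef_pos: [0.4647, -0.0446, 0.1601]
eef_rot: [-0.0, -0.001, 1.0, 0.0]
wrist_force: [0.4, -0.3, 0.5]
opening: 0.997
grasp_force: 0.0
```

Run:
```python
from h import *
c=cam("wrist");save(c,"w2.png");show(c);print(ctrl.get_obs()["eef_pos"],c["cx"],c["cy"])
P=cloud(c)
for z0 in(.098,.076,.054,.032):
    for col in HUE:
        q=(mask(c,col)>0)&(abs(P[...,2]-z0)<.004)&(abs(P[...,1]+.05)<.1)
        if q.sum()>50:
            ct=np.argwhere(q)[:,::-1].astype(np.int32);(u,v),r=cv2.minEnclosingCircle(ct);print(z0,col,q.sum(),(u,v,r),ray(c,u,v,z0).round(4))
# finger inner surfaces
for z in (.17,.16,.15,.14): 
    q=(abs(P[...,2]-z)<.003)&(abs(P[...,0]-.465)<.012); y=P[q][:,1]; print(z,len(y),(y[y<-.046].max() if (y<-.046).any() else 0),(y[y>-.046].min() if (y>-.046).any() else 0))
q=(P[...,2]>.105)&(abs(P[...,0]-.465)<.02);print("lowest finger",np.percentile(P[q][:,2],[0,2]))
```

```text
red [300, 241, 31, 32, 617] [315.  256.1] med [ 0.4649 -0.0443  0.0971] zhi 0.0979 circ ((315.0, 256.5), 16.101341247558594)
blue [285, 207, 62, 51, 851] [317.  223.9] med [ 0.4528 -0.0416  0.0532] zhi 0.054 circ ((315.2716979980469, 236.58447265625), 31.068506240844727)
green [279, 195, 72, 51, 504] [307.7 210.2] med [ 0.4463 -0.0546  0.0312] zhi 0.0322 circ ((314.5, 228.0), 36.88166809082031)
[ 0.4655653  -0.04506751  0.16106986] 317.5638371680784 239.02684208518022
0.098 red 609 (315.0, 256.5, 16.101341247558594) [ 0.4655 -0.0443  0.098 ]
0.076 yellow 150 (314.3569641113281, 246.310791015625, 24.366348266601562) [ 0.4657 -0.045   0.076 ]
0.054 blue 848 (315.2716979980469, 236.58447265625, 31.06850814819336) [ 0.4649 -0.0445  0.054 ]
0.032 green 565 (316.1525573730469, 230.2881317138672, 37.944602966308594) [ 0.4658 -0.0439  0.032 ]
0.17 0 0 0
0.16 0 0 0
0.15 0 0 0
0.14 0 0 0
lowest finger [0.17358725 0.18595774]
```

View pics/w2.png

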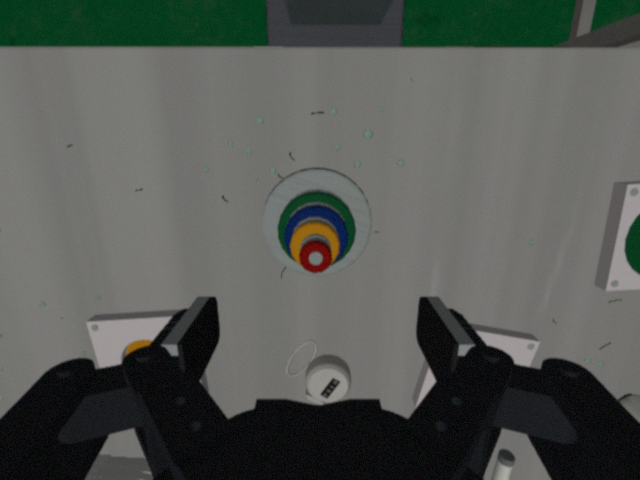

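The wrist view shows red at (315,256), about midway between the fingers, whose inner edges are at columns 218 and 418. The fingers can check the camera calibration, so I measure them.

Run:
```python
from h import *
c=cam("wrist");P=cloud(c);o=ctrl.get_obs()["eef_pos"]
D=P-o
for s in(-1,1):
    q=(P[...,2]>.115)&(D[...,1]*s>.02)&(D[...,1]*s<.07)
    p=D[q];k=p[:,2]<np.percentile(p[:,2],8);print(s,q.sum(),p[k].min(0).round(4),p[k].max(0).round(4))
    v,u=np.nonzero(q);i=np.argsort(p[:,1]*s)[:300];print("inner",p[i].min(0).round(4),p[i].max(0).round(4))
    print("z pct",np.percentile(p[:,2],[0,1,5,20]).round(4))
```

```text
-1 23306 [-0.0115 -0.0542  0.0133] [ 0.0121 -0.0399  0.039 ]
inner [-0.0203 -0.0208  0.0814] [-0.0161 -0.02    0.1009]
z pct [0.0133 0.0193 0.0317 0.0627]
1 23649 [-0.0118  0.0444  0.0132] [0.0117 0.0591 0.0391]
inner [-0.0212  0.02    0.0766] [-0.0093  0.0208  0.1025]
z pct [0.0132 0.0195 0.0317 0.0629]
```

Call:
{"fn": "servo_tool", "kwargs": {
  "series": "0.2 0 0 0 0 0 0; 0.2 0 0 0 0 0 0; 0.2 0 0 0 0 0 0; 0.2 0 0 0 0 0 0; 0.2 0 0 0 0 0 0; 0.2 0 0 0 0 0 0"
}}

```text
time_s: 2.95
eef_pos: [0.4647, -0.0453, 0.1595]
eef_rot: [0.0, 0.0, 1.0, -0.0]
wrist_force: [0.6, -0.5, 0.1]
opening: 0.401
grasp_force: 0.0
```

Run:
```python
from h import *
c=cam("wrist");save(c,"w3.png");P=cloud(c);o=ctrl.get_obs()["eef_pos"];print(o)
D=P-o
for s in(-1,1):
    q=(P[...,2]>.115)&(D[...,1]*s>.005)&(D[...,1]*s<.07)&(abs(D[...,0])<.03)
    p=D[q];k=p[:,2]<p[:,2].min()+.006;print(s,q.sum(),p[k].min(0).round(4),p[k].max(0).round(4))
    print("z pct",np.percentile(p[:,2],[0,1,5,20]).round(4))
```

```text
[ 0.46460649 -0.04523227  0.15939343]
-1 30445 [-0.0106 -0.0236  0.0016] [ 0.0104 -0.0151  0.0076]
z pct [0.0016 0.0135 0.0365 0.0584]
1 31987 [-0.0106  0.0188  0.0017] [0.0114 0.0254 0.0076]
z pct [0.0017 0.014  0.0383 0.0587]
```

View pics/w3.png

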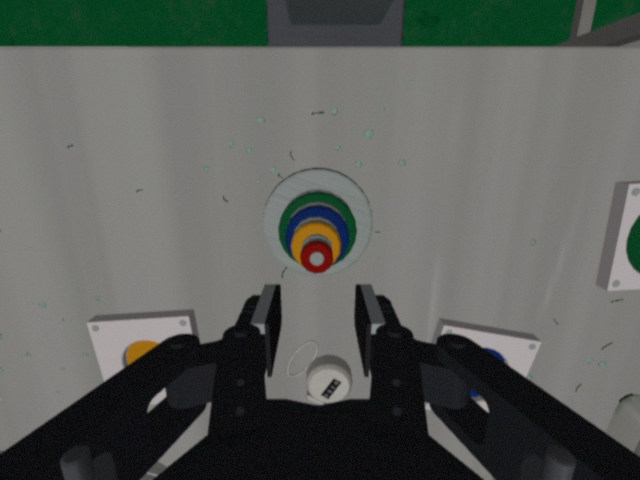

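The partly closed fingers (inner edges at columns 280 and 357) appear to have their tips at about the TCP height. That disagrees with the stated 25 mm, so I check it with the fixed cameras.

Run:
```python
from h import *
for n in("side","scene"):
    c=cam(n);P=cloud(c)
    q=(abs(P[...,0]-.465)<.03)&(abs(P[...,1]+.046)<.045)&(P[...,2]>.103)
    v,u=np.nonzero(q);print(n,np.percentile(P[q][:,2],[0,1,3,10]).round(3),u.min(),u.max(),v.min(),v.max())
    im=c["img"][v.max()-90:v.max()+60,u.min()-70:u.max()+70];cv2.imwrite(f"pics/{n}1.png",cv2.resize(im[:,:,::-1],None,fx=3,fy=3,interpolation=2))
a,b=[cv2.imread(f"pics/{n}1.png") for n in("side","scene")]
cv2.imwrite("pics/both1.png",np.hstack([a[:450,:400],b[:450,:400]]))
```

```text
side [0.162 0.172 0.188 0.265] 253 295 0 219
scene [0.162 0.168 0.175 0.197] 266 303 92 219
```

View pics/both1.png

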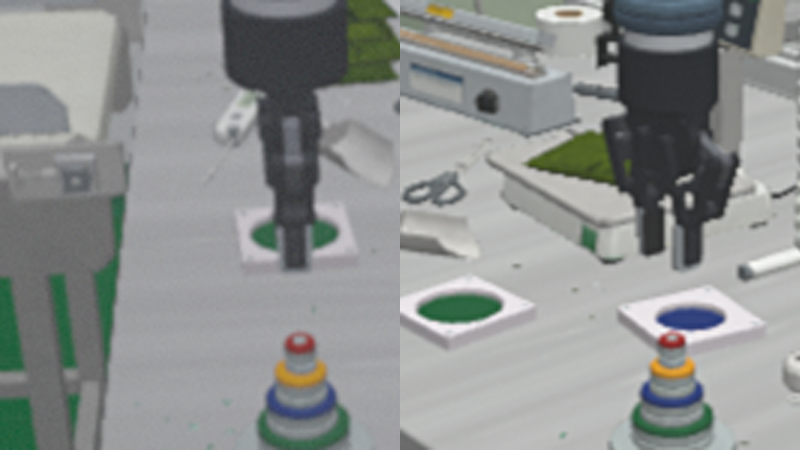

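All three cameras put the tips about 2 mm above the TCP at 34 mm opening, and about 13 mm above it when fully open. I'll plan from these measurements and check the forces. Next I descend around red.

Call:
{"fn": "servo_tool", "kwargs": {
  "series": "-0.05 -0.001 -0.0015 0.02 0 0 0; -0.05 -0.001 -0.0015 0.04 0 0 0; -0.05 -0.001 -0.0015 0.055 0 0 0; -0.05 -0.001 -0.0015 0.065 0 0 0; -0.05 -0.001 -0.0015 0.074 0 0 0; -0.05 -0.001 -0.0015 0.074 0 0 0; -0.05 -0.001 -0.0015 0.074 0 0 0"
}}

```text
time_s: 3.68
eef_pos: [0.4656, -0.0467, 0.0854]
eef_rot: [-0.0, 0.0, 1.0, 0.0]
wrist_force: [0.3, -0.3, -0.1]
opening: 0.526
grasp_force: 0.0
```

Run:
```python
from h import *
cs=[cam("wrist"),cam("side")];save(cs[0],"w4.png")
for c in cs:
  P=cloud(c);o=ctrl.get_obs()["eef_pos"]
  D=P-o
  for s in(-1,1):
    q=(P[...,2]>.06)&(D[...,1]*s>.0145)&(D[...,1]*s<.07)&(abs(D[...,0])<.03)&(c["img"].max(-1)<110)
    p=D[q]
    if len(p): print(s,q.sum(),"z pct",np.percentile(p[:,2],[0,1,5,20]).round(4))
c=cs[1];cv2.imwrite("pics/s4.png",cv2.resize(c["img"][150:310,210:370,::-1],None,fx=3,fy=3,interpolation=2))
a=cv2.imread("pics/s4.png");b=cs[0]["img"][150:480,130:510,::-1];b=cv2.copyMakeBorder(b,0,150,0,0,0)
cv2.imwrite("pics/both4.png",np.hstack([a[:,:400],b]))
```

```text
-1 25314 z pct [-0.0184  0.0115  0.0297  0.0568]
1 27695 z pct [-0.0258  0.0108  0.0306  0.0573]
-1 4177 z pct [0.0036 0.0245 0.0734 0.1398]
1 399 z pct [0.3557 0.3566 0.3599 0.3642]
```

View pics/both4.png

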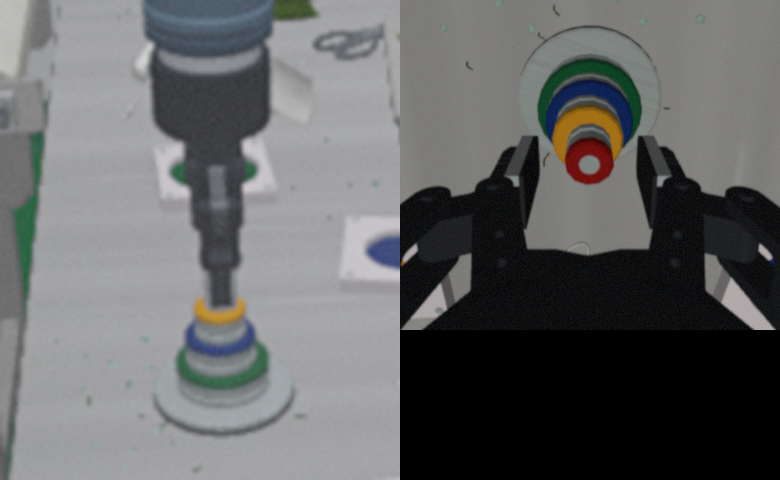

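The side view shows the tips beside red, just above the yellow. The wrist view shows red centred between the pads. I close and lift.

Call:
{"fn": "servo_tool", "kwargs": {
  "series": "1 0 0 0 0 0 0; 1 0 0 0 0 0 0; 1 0 0 0 0 0 0; 1 0 0 0 0 0 0; 1 0 0 0 0 0 0; 1 0 0 0 0 0 0; 1 0 0 -0.005 0 0 0; 1 0 0 -0.015 0 0 0; 1 0 0 -0.03 0 0 0; 1 0 0 -0.05 0 0 0; 1 0 0 -0.07 0 0 0; 1 0 0 -0.07 0 0 0"
}}

```text
time_s: 4.78
eef_pos: [0.4683, -0.0476, 0.1601]
eef_rot: [0.004, -0.0, 1.0, -0.001]
wrist_force: [0.6, -0.5, -0.5]
opening: 0.224
grasp_force: 58.7
```

Call:
{"fn": "servo_tool", "kwargs": {
  "series": "1 0.002 -0.02 0 0 0 0; 1 0.004 -0.055 0 0 0 0; 1 0.008 -0.095 0 0 0 0; 1 0.012 -0.135 0 0 0 0; 1 0.016 -0.175 0 0 0 0; 1 0.02 -0.215 0 0 0 0; 1 0.024 -0.255 0 0 0 0; 1 0.027 -0.295 0 0 0 0; 1 0.027 -0.33 0 0 0 0; 1 0.027 -0.35 0 0 0 0; 1 0.027 -0.35 0 0 0 0; 1 0.027 -0.35 0 0 0 0"
}}

```text
time_s: 5.78
eef_pos: [0.438, -0.3973, 0.1547]
eef_rot: [-0.0, 0.001, 1.0, 0.001]
wrist_force: [0.0, 0.7, -0.3]
opening: 0.22
grasp_force: 58.8
```

```bash
cat >> h.py <<'E'
DY=-0.0022   # wrist camera lateral correction from finger symmetry
def rest(c,col,z=.007,rmin=15):
    P=cloud(c);m=((mask(c,col,90,50)>0)&(P[...,2]<.03)&(P[...,2]>-.01)).astype(np.uint8)
    ct=max(cv2.findContours(m,0,1)[0],key=cv2.contourArea).reshape(-1,2)
    W=np.array([ray(c,u,v,z)[:2] for u,v in ct])
    W[:,1]+=DY
    print("rest",col,len(W),"circle",np.round(cv2.minEnclosingCircle(W.astype(np.float32))[0],4),cv2.minEnclosingCircle(W.astype(np.float32))[1],"bbox",W.min(0).round(4),W.max(0).round(4))
E
python3 - <<'E'
from h import *
c=cam("wrist");save(c,"w5.png");show(c,["red"]);rest(c,"red");print(ctrl.get_obs()["eef_pos"])
E
```

```text
red [294, 203, 40, 39, 1240] [313.6 222.3] med [ 0.4369 -0.3986  0.0066] zhi 0.0075 circ ((313.5411071777344, 222.3542022705078), 20.261476516723633)
red [296, 285, 44, 47, 1334] [317.3 307.5] med [ 0.4357 -0.3956  0.1652] zhi 0.166 circ ((317.5, 308.2407531738281), 24.146493911743164)
rest red 113 circle [ 0.4372 -0.401 ] 0.018395137041807175 bbox [ 0.4196 -0.4193] [ 0.4543 -0.3829]
[ 0.43817054 -0.39613634  0.1547157 ]
```

View pics/w5.png

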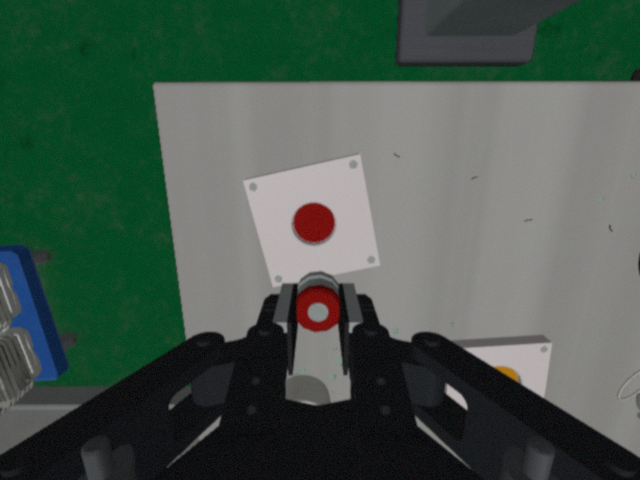

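Red is held upright at (318,308), and the rest's recess shows at (314,222). I descend.

Call:
{"fn": "servo_tool", "kwargs": {
  "series": "1 -0.001 -0.0035 0.02 0 0 0; 1 -0.001 -0.0035 0.045 0 0 0; 1 -0.001 -0.0035 0.07 0 0 0; 1 -0.001 -0.0035 0.09 0 0 0; 1 -0.001 -0.0035 0.105 0 0 0; 1 -0.001 -0.0035 0.115 0 0 0; 1 -0.001 -0.0035 0.123 0 0 0; 1 -0.001 -0.0035 0.129 0 0 0; 1 -0.001 -0.0035 0.132 0 0 0; 1 -0.001 -0.0035 0.132 0 0 0; 1 -0.001 -0.0035 0.132 0 0 0"
}}

```text
time_s: 6.75
eef_pos: [0.44, -0.4005, 0.0241]
eef_rot: [0.0, 0.0, 1.0, -0.0]
wrist_force: [-0.2, -0.8, -0.7]
opening: 0.221
grasp_force: 58.8
```

Run:
```python
from h import *
c=cam("wrist");show(c,["red"],amin=40);o=ctrl.get_obs();print(o["eef_pos"],o["wrist_force"])
```

```text
red [283, 248, 70, 36, 1690] [317.2 265.8] med [ 0.43   -0.3989  0.0066] zhi 0.0073 circ ((317.5, 276.76666259765625), 34.89476776123047)
red [296, 288, 44, 43, 1245] [317.3 308.1] med [ 0.4379 -0.3988  0.0346] zhi 0.0354 circ ((317.3279724121094, 308.3805847167969), 23.926593780517578)
[ 0.44002954 -0.40069739  0.02423329] [-0.4446361   0.34426546  0.51193353]
```

Call:
{"fn": "servo_tool", "kwargs": {
  "series": "1 0.001 0 0.002 0 0 0; 1 0.001 0 0.0035 0 0 0; 1 0.001 0 0.0045 0 0 0; 1 0.001 0 0.0052 0 0 0; 1 0.001 0 0.0058 0 0 0; 1 0.001 0 0.0058 0 0 0; 1 0.001 0 0.0058 0 0 0"
}}

```text
time_s: 7.38
eef_pos: [0.4386, -0.4002, 0.0176]
eef_rot: [0.0, 0.0, 1.0, -0.0]
wrist_force: [0.9, -0.1, 0.4]
opening: 0.224
grasp_force: 58.8
```

Call:
{"fn": "servo_tool", "kwargs": {
  "series": "1 0 0 0.0005 0 0 0; 1 0 0 0.001 0 0 0; 1 0 0 0.001 0 0 0; 1 0 0 0.001 0 0 0"
}}

```text
time_s: 7.72
eef_pos: [0.4387, -0.4003, 0.0175]
eef_rot: [-0.0, -0.0, 1.0, -0.0]
wrist_force: [-1.9, 2.6, 8.3]
opening: 0.22
grasp_force: 59.4
```

Run:
```python
from h import *
c=cam("wrist");show(c,["red"],amin=40);o=ctrl.get_obs();print(o["eef_pos"],o["wrist_force"])
```

```text
red [281, 255, 72, 31, 1243] [316.2 269.3] med [ 0.4279 -0.3991  0.0066] zhi 0.0074 circ ((316.5, 281.5), 35.672218322753906)
red [296, 288, 44, 43, 1239] [317.4 308.2] med [ 0.4368 -0.3985  0.0281] zhi 0.0288 circ ((317.0576171875, 309.4078369140625), 23.585294723510742)
[ 0.43868214 -0.40023804  0.0174761 ] [-2.47341338  1.91113954  7.37115299]
```

Red is seated with 8 N of contact. I release and lift.

Call:
{"fn": "servo_tool", "kwargs": {
  "series": "0.2 0 0 0 0 0 0; 0.2 0 0 0 0 0 0; 0.2 0 0 0 0 0 0; -0.2 0 0 0 0 0 0; -0.2 0 0 0 0 0 0; -0.2 0 0 -0.02 0 0 0; -0.2 0 0 -0.05 0 0 0; -0.2 0 0 -0.09 0 0 0; -0.2 0 0 -0.13 0 0 0; -0.4 0 0 -0.14 0 0 0; -0.4 0 0 -0.14 0 0 0; -0.4 0 0 -0.14 0 0 0"
}}

```text
time_s: 8.77
eef_pos: [0.4388, -0.4005, 0.1571]
eef_rot: [0.0, 0.0, 1.0, -0.001]
wrist_force: [0.3, -0.0, -0.7]
opening: 0.701
grasp_force: 0.0
```

Run:
```python
from h import *
c=cam("wrist");show(c,["red"]);rest(c,"red");o=ctrl.get_obs();print(o["eef_pos"],o["wrist_force"])
P=cloud(c);q=(mask(c,"red")>0)&(P[...,2]>.02)&(P[...,2]<.04);v,u=np.nonzero(q);print(ray(c,(u.min()+u.max())/2,(v.min()+v.max())/2,.029),np.ptp(P[q][:,2]))
```

```text
red [298, 202, 40, 39, 1041] [317.4 220.2] med [ 0.434  -0.3993  0.0073] zhi 0.0285 circ ((317.4615478515625, 220.46153259277344), 20.058732986450195)
rest red 113 circle [ 0.4373 -0.4011] 0.018457457423210144 bbox [ 0.4194 -0.4194] [ 0.4552 -0.3828]
[ 0.43817732 -0.39961145  0.15553054] [ 0.18185511  0.10681209 -0.45620158]
[ 0.43807613 -0.39841886  0.029     ] 0.007393642990350724
```

Call:
{"fn": "servo_tool", "kwargs": {
  "series": "-0.4 -0.003 0.04 0 0 0 0; -0.4 -0.006 0.08 0 0 0 0; -0.4 -0.009 0.12 0 0 0 0; -0.4 -0.012 0.16 0 0 0 0; -0.4 -0.015 0.2 0 0 0 0; -0.4 -0.018 0.24 0 0 0 0; -0.4 -0.021 0.28 0 0 0 0; -0.4 -0.024 0.315 0 0 0 0; -0.4 -0.027 0.345 0 0 0 0; -0.4 -0.027 0.354 0 0 0 0; -0.4 -0.027 0.354 0 0 0 0; -0.4 -0.027 0.354 0 0 0 0"
}}

```text
time_s: 9.82
eef_pos: [0.4649, -0.0461, 0.1553]
eef_rot: [-0.001, -0.001, 1.0, 0.0]
wrist_force: [0.2, -0.0, -0.7]
opening: 0.698
grasp_force: 0.0
```

```bash
cat >> h.py <<'E'
def wt(c,col,z,yc,xc,w=.08):
    P=cloud(c);q=((mask(c,col,90,50)>0)&(abs(P[...,2]-z)<.004)&(abs(P[...,1]-yc)<w)&(abs(P[...,0]-xc)<w))
    k,l,st,ce=cv2.connectedComponentsWithStats(q.astype(np.uint8));i=1+np.argmax(st[1:,4])
    (u,v),r=cv2.minEnclosingCircle(np.argwhere(l==i)[:,::-1].astype(np.int32))
    p=ray(c,u,v,z);p[1]+=DY;print("weight",col,st[i].tolist(),p.round(4),"r mm",r*c["z_map"][l==i].mean()/c["f"]*1000,"z",np.percentile(P[l==i][:,2],[10,50,90]).round(4))
E
python3 - <<'E'
from h import *
c=cam("wrist")
for col,z in(("yellow",.076),("blue",.054),("green",.032)): wt(c,col,z,-.046,.465)
rest(c,"yellow");rest(c,"blue");rest(c,"green");print(ctrl.get_obs()["eef_pos"])
E
```

```text
weight yellow [330, 234, 8, 14, 23] [ 0.4599 -0.0358  0.076 ] r mm 4.710854243690389 z [0.0746 0.0753 0.0761]
weight blue [286, 208, 64, 54, 987] [ 0.4649 -0.0465  0.054 ] r mm 24.176623456639234 z [0.0521 0.0532 0.0541]
weight green [280, 194, 78, 68, 1148] [ 0.4653 -0.046   0.032 ] r mm 31.595772343235748 z [0.0302 0.0311 0.0321]
rest yellow 2 circle [ 0.596  -0.2075] 0.0008162742597050965 bbox [ 0.5954 -0.2079] [ 0.5966 -0.207 ]Traceback (most recent call last):
  File "<stdin>", line 4, in <module>
  File "h.py", line 39, in rest
    ct=max(cv2.findContours(m,0,1)[0],key=cv2.contourArea).reshape(-1,2)
       ~~~^^^^^^^^^^^^^^^^^^^^^^^^^^^^^^^^^^^^^^^^^^^^^^^^
ValueError: max() iterable argument is empty
```

```bash
sed -i 's/"yellow":\[(20,35)\]/"yellow":[(11,35)]/' h.py
python3 - <<'E'
from h import *
c=cam("wrist")
wt(c,"yellow",.076,-.046,.465)
d=cam("side");show(d,["yellow"],amin=30)
E
```

```text
weight yellow [293, 223, 50, 49, 1785] [ 0.4654 -0.0472  0.076 ] r mm 17.7186656413885 z [0.0742 0.0751 0.0759]
yellow [275, 248, 16, 10, 122] [282.6 252.6] med [ 0.4663 -0.0526  0.0751] zhi 0.0766 circ ((282.5, 252.0), 7.762187480926514)
yellow [353, 319, 26, 15, 305] [365.4 325.9] med [ 0.6104 -0.2143  0.0071] zhi 0.0085 circ ((365.5, 326.0), 12.659089088439941)
```

Call:
{"fn": "servo_tool", "kwargs": {
  "series": "-0.4 0 -0.001 0.03 0 0 0; -0.4 0 -0.001 0.06 0 0 0; -0.4 0 -0.001 0.08 0 0 0; -0.4 0 -0.001 0.09 0 0 0; -0.4 0 -0.001 0.0925 0 0 0; -0.4 0 -0.001 0.0925 0 0 0; 1 0 -0.001 0.0925 0 0 0; 1 0 -0.001 0.0925 0 0 0; 1 0 -0.001 0.0925 0 0 0; 1 0 -0.001 0.0925 0 0 0; 1 0 -0.001 0.0925 0 0 0; 1 0 -0.001 0.0925 0 0 0"
}}

```text
time_s: 10.97
eef_pos: [0.4669, -0.0478, 0.066]
eef_rot: [0.001, -0.0, 1.0, -0.001]
wrist_force: [-1.8, -1.0, 5.3]
opening: 0.386
grasp_force: 59.1
```

Call:
{"fn": "servo_tool", "kwargs": {
  "series": "1 0 0 -0.005 0 0 0; 1 0 0 -0.015 0 0 0; 1 0 0 -0.03 0 0 0; 1 0 0 -0.05 0 0 0; 1 0 0 -0.07 0 0 0; 1 0 0 -0.09 0 0 0; 1 -0.005 -0.005 -0.095 0 0 0; 1 -0.02 -0.02 -0.095 0 0 0; 1 -0.035 -0.045 -0.095 0 0 0; 1 -0.055 -0.07 -0.095 0 0 0; 1 -0.075 -0.095 -0.095 0 0 0; 1 -0.1 -0.12 -0.095 0 0 0"
}}

```text
time_s: 11.97
eef_pos: [0.566, -0.1686, 0.1589]
eef_rot: [-0.0, 0.0, 1.0, 0.0]
wrist_force: [0.8, 0.7, -0.8]
opening: 0.384
grasp_force: 59.7
```

Call:
{"fn": "servo_tool", "kwargs": {
  "series": "1 -0.025 -0.025 0 0 0 0; 1 -0.04 -0.045 0 0 0 0; 1 -0.045 -0.05 0 0 0 0; 1 -0.045 -0.05 0 0 0 0; 1 -0.045 -0.05 0 0 0 0; 1 -0.045 -0.05 0 0 0 0"
}}

```text
time_s: 12.47
eef_pos: [0.6098, -0.216, 0.1586]
eef_rot: [-0.001, -0.0, 1.0, 0.001]
wrist_force: [0.6, -0.4, -1.0]
opening: 0.387
grasp_force: 59.8
```

Run:
```python
from h import *
c=cam("wrist");show(c,["yellow"]);rest(c,"yellow");print(ctrl.get_obs()["eef_pos"]);save(c,"w6.png")
```

```text
yellow [289, 195, 57, 54, 2412] [317.1 221.4] med [ 0.6087 -0.2145  0.0067] zhi 0.0076 circ ((317.0, 221.5), 28.11148452758789)
yellow [280, 267, 76, 74, 4311] [317.6 303.2] med [ 0.6065 -0.2139  0.1676] zhi 0.1684 circ ((317.4706115722656, 304.0579528808594), 39.802791595458984)
rest yellow 159 circle [ 0.6096 -0.2166] 0.025718048214912415 bbox [ 0.5849 -0.242 ] [ 0.6349 -0.1915]
[ 0.60985477 -0.21590335  0.15886628]
```

View pics/w6.png

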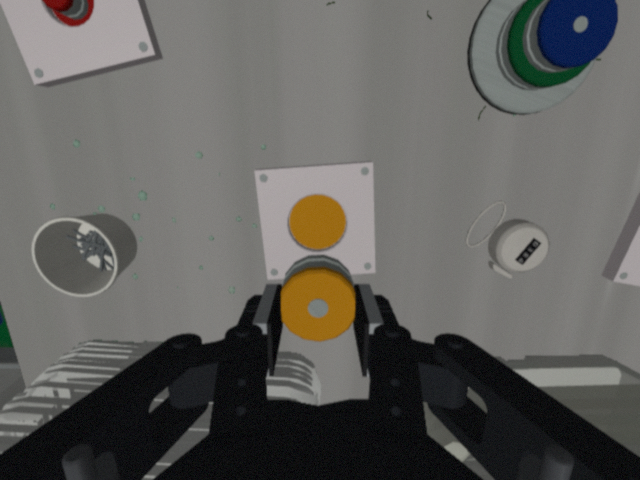

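Yellow is held level at (317,303), above its rest at (317,221). I descend.

Call:
{"fn": "servo_tool", "kwargs": {
  "series": "1 -0.001 -0.001 0.02 0 0 0; 1 -0.001 -0.001 0.045 0 0 0; 1 -0.001 -0.001 0.07 0 0 0; 1 -0.001 -0.001 0.092 0 0 0; 1 -0.001 -0.001 0.108 0 0 0; 1 -0.001 -0.001 0.12 0 0 0; 1 -0.001 -0.001 0.128 0 0 0; 1 -0.001 -0.001 0.133 0 0 0; 1 -0.001 -0.001 0.136 0 0 0; 1 -0.001 -0.001 0.137 0 0 0; 1 -0.001 -0.001 0.137 0 0 0; 1 -0.001 -0.001 0.137 0 0 0"
}}

```text
time_s: 13.52
eef_pos: [0.6122, -0.2186, 0.0231]
eef_rot: [0.001, 0.0, 1.0, -0.0]
wrist_force: [-0.6, -0.5, -1.2]
opening: 0.386
grasp_force: 59.8
```

Run:
```python
from h import *
c=cam("wrist");show(c,["yellow"],amin=40);o=ctrl.get_obs();print(o["eef_pos"],o["wrist_force"])
```

```text
yellow [273, 234, 99, 107, 6779] [320.3 286. ] med [ 0.6038 -0.2151  0.0315] zhi 0.0326 circ ((322.01971435546875, 287.3745422363281), 54.08045196533203)
[ 0.61219281 -0.21853174  0.02302057] [ 0.91573098  0.29864665 -0.44816453]
```

Call:
{"fn": "servo_tool", "kwargs": {
  "series": "1 0.0015 0.0015 0.001 0 0 0; 1 0.0015 0.0015 0.002 0 0 0; 1 0.0015 0.0015 0.003 0 0 0; 1 0.0015 0.0015 0.0037 0 0 0; 1 0.0015 0.0015 0.0042 0 0 0; 1 0.0015 0.0015 0.0042 0 0 0"
}}

```text
time_s: 14.07
eef_pos: [0.6101, -0.2166, 0.019]
eef_rot: [-0.0, -0.0, 1.0, 0.0]
wrist_force: [-3.8, 1.4, 7.6]
opening: 0.384
grasp_force: 60.8
```

Call:
{"fn": "servo_tool", "kwargs": {
  "series": "0 0 0 0 0 0 0; 0 0 0 0 0 0 0; 0 0 0 0 0 0 0; -0.4 0 0 0 0 0 0; -0.4 0 0 0 0 0 0; -0.4 0 0 -0.02 0 0 0; -0.4 0 0 -0.05 0 0 0; -0.4 0 0 -0.09 0 0 0; -0.4 0 0 -0.13 0 0 0; -0.7 0 0 -0.14 0 0 0; -0.7 0 0 -0.14 0 0 0; -0.7 0 0 -0.14 0 0 0"
}}

```text
time_s: 15.07
eef_pos: [0.6105, -0.2169, 0.1585]
eef_rot: [0.001, 0.0, 1.0, -0.0]
wrist_force: [-1.0, -0.3, -0.6]
opening: 0.851
grasp_force: 0.0
```

Run:
```python
from h import *
c=cam("wrist");wt(c,"yellow",.029,-.216,.61);rest(c,"yellow");o=ctrl.get_obs();print(o["eef_pos"],o["wrist_force"])
```

```text
weight yellow [297, 206, 43, 42, 1268] [ 0.609 -0.217  0.029] r mm 17.80878984729205 z [0.0272 0.0282 0.029 ]
rest yellow 157 circle [ 0.6094 -0.2167] 0.025603195652365685 bbox [ 0.5842 -0.2422] [ 0.6341 -0.1917]
[ 0.60947317 -0.21634761  0.15672044] [-0.41878004  0.16393537 -0.77172325]
```

Call:
{"fn": "servo_tool", "kwargs": {
  "series": "-0.7 0.024 0.028 0 0 0 0; -0.7 0.048 0.056 0 0 0 0; -0.7 0.072 0.084 0 0 0 0; -0.7 0.096 0.112 0 0 0 0; -0.7 0.12 0.14 0 0 0 0; -0.7 0.137 0.16 0 0 0 0; -0.7 0.1445 0.17 0.02 0 0 0; -0.7 0.1445 0.17 0.045 0 0 0; -0.7 0.1445 0.17 0.065 0 0 0; -0.7 0.1445 0.17 0.065 0 0 0; -0.7 0.1445 0.17 0.065 0 0 0"
}}

```text
time_s: 16.03
eef_pos: [0.4635, -0.0459, 0.0907]
eef_rot: [-0.003, 0.0, 1.0, 0.001]
wrist_force: [0.1, 0.5, -0.2]
opening: 0.848
grasp_force: 0.0
```

Run:
```python
from h import *
c=cam("wrist");wt(c,"blue",.054,-.046,.465);wt(c,"green",.032,-.046,.465);o=ctrl.get_obs();print(o["eef_pos"],o["wrist_force"])
```

```text
weight blue [276, 232, 84, 80, 5027] [ 0.4647 -0.0463  0.054 ] r mm 24.364574308851136 z [0.0523 0.0531 0.0539]
weight green [268, 213, 100, 77, 1775] [ 0.4648 -0.046   0.032 ] r mm 31.41939352442468 z [0.0303 0.0311 0.0319]
[ 0.46487935 -0.04650736  0.0921271 ] [ 0.1780642  -0.12756537  1.54312139]
```

Blue is centred under the tool, so I descend, grip and lift a little.

Call:
{"fn": "servo_tool", "kwargs": {
  "series": "-0.7 0 0 0.02 0 0 0; -0.7 0 0 0.04 0 0 0; -0.7 0 0 0.05 0 0 0; -0.7 0 0 0.0535 0 0 0; -0.7 0 0 0.0535 0 0 0; 1 0 0 0.0535 0 0 0; 1 0 0 0.0535 0 0 0; 1 0 0 0.0535 0 0 0; 1 0 0 0.0535 0 0 0; 1 0 0 0.0535 0 0 0; 1 0 0 0.0535 0 0 0; 1 0 0 0.0535 0 0 0"
}}

```text
time_s: 17.08
eef_pos: [0.4668, -0.047, 0.0411]
eef_rot: [0.001, -0.0, 1.0, -0.0]
wrist_force: [-1.2, 1.4, 8.0]
opening: 0.553
grasp_force: 60.4
```

Call:
{"fn": "servo_tool", "kwargs": {
  "series": "1 0 0 -0.004 0 0 0; 1 0 0 -0.01 0 0 0; 1 0 0 -0.02 0 0 0; 1 0 0 -0.035 0 0 0; 1 0 0 -0.055 0 0 0; 1 0 0 -0.08 0 0 0; 1 0 0 -0.1 0 0 0; 1 0 0 -0.11 0 0 0; 1 -0.01 0.01 -0.115 0 0 0; 1 -0.025 0.025 -0.115 0 0 0; 1 -0.045 0.045 -0.115 0 0 0; 1 -0.065 0.065 -0.115 0 0 0"
}}

```text
time_s: 18.08
eef_pos: [0.5311, 0.0188, 0.1548]
eef_rot: [0.0, 0.001, 1.0, -0.0]
wrist_force: [-0.7, -0.7, -2.2]
opening: 0.552
grasp_force: 62.2
```

Call:
{"fn": "servo_tool", "kwargs": {
  "series": "1 -0.022 0.024 0 0 0 0; 1 -0.046 0.05 0 0 0 0; 1 -0.07 0.076 0 0 0 0; 1 -0.088 0.094 0 0 0 0; 1 -0.095 0.101 0 0 0 0; 1 -0.095 0.101 0 0 0 0; 1 -0.095 0.101 0 0 0 0; 1 -0.095 0.101 0 0 0 0"
}}

```text
time_s: 18.75
eef_pos: [0.6246, 0.1184, 0.1539]
eef_rot: [-0.001, 0.0, 1.0, -0.0]
wrist_force: [-0.1, -0.4, -1.7]
opening: 0.555
grasp_force: 62.2
```

Run:
```python
from h import *
c=cam("wrist");show(c,["blue"]);rest(c,"blue");o=ctrl.get_obs();print(o["eef_pos"],o["wrist_force"])
P=cloud(c);q=(mask(c,"blue")>0)&(P[...,2]>.1);p=P[q];A=np.linalg.lstsq(np.c_[p[:,:2],np.ones(len(p))],p[:,2],rcond=None)[0];print("tilt",A[:2])
```

```text
blue [280, 188, 72, 61, 3382] [315.8 218.5] med [0.6203 0.1188 0.0066] zhi 0.0075 circ ((315.7464904785156, 222.0), 35.76055145263672)
blue [264, 257, 108, 101, 8440] [317.3 306.6] med [0.6217 0.1202 0.1658] zhi 0.1666 circ ((317.32904052734375, 306.9100341796875), 55.3742561340332)
rest blue 198 circle [0.6244 0.1166] 0.03204597532749176 bbox [0.5929 0.0847] [0.6472 0.1485]
[0.62471714 0.11828304 0.15417899] [ 0.56436479  0.20668492 -1.75006482]
tilt [-0.25682585  0.0029568 ]
```

Run:
```python
from h import *
c=cam("wrist");P=cloud(c);k,l,st,ce=cv2.connectedComponentsWithStats(mask(c,"blue"));
i=[j for j in range(1,k) if st[j,4]>5000][0];p=P[l==i];print(np.percentile(p[:,2],[1,5,25,50,75,95,99]).round(4))
g=abs(p[:,2]-np.median(p[:,2]))<.004;p=p[g];A=np.linalg.lstsq(np.c_[p[:,:2],np.ones(len(p))],p[:,2],rcond=None)[0];print("tilt",A[:2],g.mean(),p.min(0),p.max(0))
```

```text
[0.1646 0.1651 0.1657 0.1661 0.1665 0.167  0.1675]
tilt [0.00052612 0.00071729] 0.9959744257636751 [0.59935848 0.09680788 0.16238954] [0.64826651 0.14371848 0.16819185]
```

Call:
{"fn": "servo_tool", "kwargs": {
  "series": "1 -0.0015 -0.0015 0.02 0 0 0; 1 -0.0015 -0.0015 0.045 0 0 0; 1 -0.0015 -0.0015 0.07 0 0 0; 1 -0.0015 -0.0015 0.092 0 0 0; 1 -0.0015 -0.0015 0.108 0 0 0; 1 -0.0015 -0.0015 0.12 0 0 0; 1 -0.0015 -0.0015 0.127 0 0 0; 1 -0.0015 -0.0015 0.131 0 0 0; 1 -0.0015 -0.0015 0.133 0 0 0; 1 -0.0015 -0.0015 0.133 0 0 0; 1 -0.0015 -0.0015 0.133 0 0 0; 1 -0.0015 -0.0015 0.133 0 0 0"
}}

```text
time_s: 19.85
eef_pos: [0.628, 0.1178, 0.0225]
eef_rot: [0.001, -0.0, 1.0, -0.0]
wrist_force: [0.2, 0.5, -2.6]
opening: 0.552
grasp_force: 62.2
```

Run:
```python
from h import *
c=cam("wrist");show(c,["blue"],amin=40);o=ctrl.get_obs();print(o["eef_pos"],o["wrist_force"])
P=cloud(c);q=(mask(c,"blue")>0)&(P[...,2]>.024)&(P[...,2]<.05);print(np.median(P[q],0),np.percentile(P[q][:,2],[50,90]))
```

```text
blue [254, 220, 125, 137, 11779] [316.4 289. ] med [0.6189 0.1191 0.0341] zhi 0.035 circ ((315.7347412109375, 287.9967041015625), 69.19205474853516)
[0.62787119 0.1178478  0.02240085] [-0.58006877  0.20127241 -2.12057397]
[0.62486532 0.11956418 0.03438598] [0.03438598 0.03511609]
```

Call:
{"fn": "servo_tool", "kwargs": {
  "series": "1 0.001 0 0.0015 0 0 0; 1 0.001 0 0.003 0 0 0; 1 0.001 0 0.004 0 0 0; 1 0.001 0 0.005 0 0 0; 1 0.001 0 0.0057 0 0 0; 1 0.001 0 0.0063 0 0 0; 1 0.001 0 0.0065 0 0 0; 1 0.001 0 0.0065 0 0 0"
}}

```text
time_s: 20.57
eef_pos: [0.626, 0.1178, 0.0161]
eef_rot: [-0.0, -0.0, 1.0, -0.0]
wrist_force: [-5.2, -0.1, 8.9]
opening: 0.555
grasp_force: 63.4
```

Call:
{"fn": "servo_tool", "kwargs": {
  "series": "-0.5 0 0 0 0 0 0; -0.5 0 0 0 0 0 0; -0.5 0 0 0 0 0 0; -0.7 0 0 0 0 0 0; -0.7 0 0 0 0 0 0; -0.7 0 0 -0.02 0 0 0; -0.7 0 0 -0.05 0 0 0; -0.7 0 0 -0.09 0 0 0; -0.7 0 0 -0.13 0 0 0; -1 0 0 -0.14 0 0 0; -1 0 0 -0.14 0 0 0; -1 0 0 -0.14 0 0 0"
}}

```text
time_s: 21.57
eef_pos: [0.6266, 0.1178, 0.1555]
eef_rot: [0.001, 0.0, 1.0, -0.0]
wrist_force: [-0.1, -0.3, -0.7]
opening: 0.999
grasp_force: 0.0
```

Run:
```python
from h import *
c=cam("wrist");wt(c,"blue",.029,.117,.625);rest(c,"blue");o=ctrl.get_obs();print(o["eef_pos"],o["wrist_force"])
```

```text
weight blue [288, 198, 60, 58, 2552] [0.625  0.1174 0.029 ] r mm 24.647345735675792 z [0.0273 0.0282 0.0291]
rest blue 201 circle [0.6247 0.1166] 0.032351505011320114 bbox [0.593  0.0848] [0.6569 0.1481]
[0.6254484  0.11778928 0.15376726] [ 0.70114138  1.48782082 -0.4606374 ]
```

Call:
{"fn": "servo_tool", "kwargs": {
  "series": "-1 0.028 -0.028 0 0 0 0; -1 0.056 -0.056 0 0 0 0; -1 0.084 -0.085 0 0 0 0; -1 0.112 -0.113 0 0 0 0; -1 0.136 -0.138 0 0 0 0; -1 0.152 -0.155 0 0 0 0; -1 0.161 -0.164 0.02 0 0 0; -1 0.161 -0.164 0.045 0 0 0; -1 0.161 -0.164 0.065 0 0 0; -1 0.161 -0.164 0.065 0 0 0; -1 0.161 -0.164 0.065 0 0 0; -1 0.161 -0.164 0.065 0 0 0"
}}

```text
time_s: 22.62
eef_pos: [0.465, -0.046, 0.0898]
eef_rot: [-0.001, -0.0, 1.0, 0.0]
wrist_force: [-0.6, -0.1, 0.2]
opening: 0.997
grasp_force: 0.0
```

Run:
```python
from h import *
c=cam("wrist");wt(c,"green",.032,-.046,.465);o=ctrl.get_obs();print(o["eef_pos"],o["wrist_force"])
```

```text
weight green [268, 211, 101, 95, 7261] [ 0.4649 -0.0461  0.032 ] r mm 31.96665686170779 z [0.0304 0.0312 0.032 ]
[ 0.4656759  -0.04618554  0.09044263] [ 0.59271442  0.00743825 -0.57173291]
```

Call:
{"fn": "servo_tool", "kwargs": {
  "series": "-1 0.0005 0 0.02 0 0 0; -1 0.0005 0 0.04 0 0 0; -1 0.0005 0 0.06 0 0 0; -1 0.0005 0 0.07 0 0 0; -1 0.0005 0 0.0775 0 0 0; -1 0.0005 0 0.0775 0 0 0; 1 0.0005 0 0.0775 0 0 0; 1 0.0005 0 0.0775 0 0 0; 1 0.0005 0 0.0775 0 0 0; 1 0.0005 0 0.0775 0 0 0; 1 0.0005 0 0.0775 0 0 0; 1 0.0005 0 0.0775 0 0 0"
}}

```text
time_s: 23.67
eef_pos: [0.4657, -0.0463, 0.0141]
eef_rot: [0.001, -0.0, 1.0, -0.0]
wrist_force: [-2.3, 2.7, 7.2]
opening: 0.74
grasp_force: 64.2
```

Call:
{"fn": "servo_tool", "kwargs": {
  "series": "1 0 0 -0.002 0 0 0; 1 0 0 -0.005 0 0 0; 1 0 0 -0.01 0 0 0; 1 0 0 -0.02 0 0 0; 1 0 0 -0.03 0 0 0; 1 0 0 -0.03 0 0 0"
}}

```text
time_s: 24.17
eef_pos: [0.4664, -0.0468, 0.0449]
eef_rot: [0.002, 0.0, 1.0, -0.001]
wrist_force: [1.1, -0.6, -5.1]
opening: 0.745
grasp_force: 67.3
```

```bash
cat >> h.py <<'E'
def held(c,col,zlo):
    P=cloud(c);k,l,st,ce=cv2.connectedComponentsWithStats(((mask(c,col)>0)&(P[...,2]>zlo)).astype(np.uint8))
    i=1+np.argmax(st[1:,4]);p=P[l==i];m=np.median(p[:,2]);p=p[abs(p[:,2]-m)<.004]
    A=np.linalg.lstsq(np.c_[p[:,:2],np.ones(len(p))],p[:,2],rcond=None)[0]
    print("held",col,"top",m.round(4),"tilt",A[:2].round(3),"centre",((p.min(0)+p.max(0))/2+[0,DY,0]).round(4)[:2])
E
python3 - <<'E'
from h import *
c=cam("wrist");held(c,"green",.04);o=ctrl.get_obs();print(o["eef_pos"],o["wrist_force"])
E
```

```text
held green top 0.0618 tilt [0.002 0.   ] centre [ 0.468 -0.047]
[ 0.46604355 -0.04669866  0.04405322] [ 0.09782605  0.44360262 -5.8139141 ]
```

Call:
{"fn": "servo_tool", "kwargs": {
  "series": "1 0 0.005 -0.025 0 0 0; 1 0 0.02 -0.055 0 0 0; 1 -0.002 0.045 -0.08 0 0 0; 1 -0.004 0.075 -0.1 0 0 0; 1 -0.006 0.11 -0.11 0 0 0; 1 -0.008 0.15 -0.115 0 0 0; 1 -0.01 0.185 -0.115 0 0 0; 1 -0.012 0.22 -0.115 0 0 0; 1 -0.012 0.255 -0.115 0 0 0; 1 -0.012 0.285 -0.115 0 0 0; 1 -0.012 0.31 -0.115 0 0 0; 1 -0.012 0.323 -0.115 0 0 0"
}}

```text
time_s: 25.22
eef_pos: [0.4758, 0.2796, 0.157]
eef_rot: [-0.0, -0.001, 1.0, 0.0]
wrist_force: [0.4, 0.0, -4.7]
opening: 0.744
grasp_force: 69.9
```

Call:
{"fn": "servo_tool", "kwargs": {
  "series": "1 0 0 0 0 0 0; 1 0 0 0 0 0 0; 1 0 0 0 0 0 0"
}}

```text
time_s: 25.47
eef_pos: [0.4764, 0.2758, 0.157]
eef_rot: [-0.0, 0.0, 1.0, -0.0]
wrist_force: [-0.6, 0.2, -3.7]
opening: 0.739
grasp_force: 69.9
```

Run:
```python
from h import *
c=cam("wrist");held(c,"green",.1);rest(c,"green");o=ctrl.get_obs();print(o["eef_pos"],o["wrist_force"])
d=cam("side");show(d,["green"],amin=30);save(c,"w7.png")
```

```text
held green top 0.1738 tilt [-0.002  0.   ] centre [0.4777 0.2756]
rest green 241 circle [0.4766 0.2732] 0.039757270365953445 bbox [0.4375 0.2337] [0.4953 0.3126]
[0.4766162  0.2756     0.15708031] [ 0.95634445 -1.03953048 -5.57445955]
green [285, 145, 7, 8, 36] [287.7 148.7] med [0.4991 0.2697 0.1738] zhi 0.1751 circ ((287.54876708984375, 148.2073211669922), 4.096839904785156)
green [268, 146, 6, 8, 35] [271.  149.2] med [0.4582 0.271  0.1743] zhi 0.1757 circ ((271.70001220703125, 149.5), 3.7337265014648438)
green [268, 203, 27, 9, 123] [280.5 207.1] med [0.4757 0.2742 0.0072] zhi 0.0088 circ ((281.0, 207.5), 13.009712219238281)
```

View pics/w7.png

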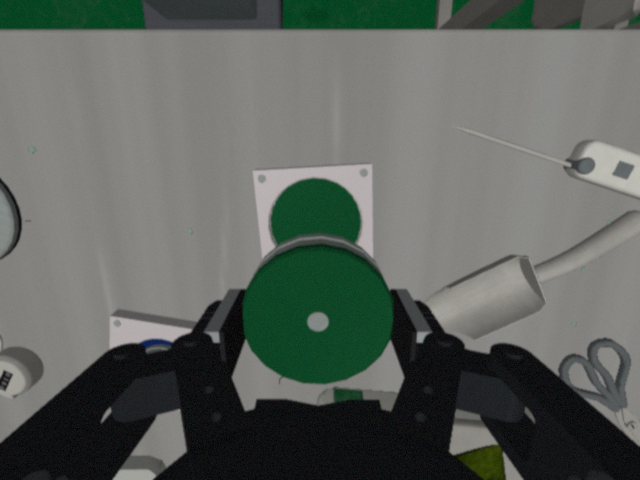

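Green is held level at (318,310), above its rest at (316,217). The scoop on the right is clear of the fingers. I descend.

Call:
{"fn": "servo_tool", "kwargs": {
  "series": "1 0 -0.0025 0.02 0 0 0; 1 0 -0.0025 0.045 0 0 0; 1 0 -0.0025 0.07 0 0 0; 1 0 -0.0025 0.092 0 0 0; 1 0 -0.0025 0.11 0 0 0; 1 0 -0.0025 0.123 0 0 0; 1 0 -0.0025 0.131 0 0 0; 1 0 -0.0025 0.136 0 0 0; 1 0 -0.0025 0.139 0 0 0; 1 0 -0.0025 0.139 0 0 0; 1 0 -0.0025 0.139 0 0 0; 1 0 -0.0025 0.139 0 0 0"
}}

```text
time_s: 26.57
eef_pos: [0.4775, 0.2745, 0.0194]
eef_rot: [0.001, 0.0, 1.0, 0.0]
wrist_force: [-1.0, -0.3, -5.1]
opening: 0.742
grasp_force: 70.0
```

Run:
```python
from h import *
c=cam("wrist");held(c,"green",.024);o=ctrl.get_obs();print(o["eef_pos"],o["wrist_force"])
```

```text
held green top 0.0363 tilt [-0.001  0.002] centre [0.4791 0.2745]
[0.47739428 0.27454634 0.01931955] [-0.02599106 -0.42373151 -4.92752331]
```

Call:
{"fn": "servo_tool", "kwargs": {
  "series": "1 0.001 -0.001 0.002 0 0 0; 1 0.001 -0.001 0.004 0 0 0; 1 0.001 -0.001 0.0055 0 0 0; 1 0.001 -0.001 0.0065 0 0 0; 1 0.001 -0.001 0.0072 0 0 0; 1 0.001 -0.001 0.0078 0 0 0; 1 0.001 -0.001 0.008 0 0 0; 1 0.001 -0.001 0.008 0 0 0; 1 0.001 -0.001 0.008 0 0 0"
}}

```text
time_s: 27.37
eef_pos: [0.4755, 0.2733, 0.0113]
eef_rot: [-0.0, -0.0, 1.0, -0.0]
wrist_force: [-5.3, -2.2, 6.2]
opening: 0.742
grasp_force: 71.2
```

Call:
{"fn": "servo_tool", "kwargs": {
  "series": "-0.8 0 0 0 0 0 0; -0.8 0 0 0 0 0 0; -0.8 0 0 0 0 0 0; -1 0 0 0 0 0 0; -1 0 0 0 0 0 0; -1 0 0 -0.01 0 0 0; -1 0 0 -0.03 0 0 0; -1 0 0 -0.06 0 0 0; -1 0 0 -0.1 0 0 0; -1 0 0 -0.14 0 0 0; -1 0 0 -0.15 0 0 0; -1 0 0 -0.15 0 0 0"
}}

```text
time_s: 28.37
eef_pos: [0.4787, 0.2744, 0.1658]
eef_rot: [0.005, -0.0, 1.0, 0.001]
wrist_force: [0.7, 0.3, -0.3]
opening: 0.996
grasp_force: 0.0
```

Call:
{"fn": "servo_tool", "kwargs": {
  "series": "-1 0 0 0 0 0 0; -1 0 0 0 0 0 0; -1 0 0 0 0 0 0"
}}

```text
time_s: 28.62
eef_pos: [0.4743, 0.2729, 0.1584]
eef_rot: [-0.002, 0.0, 1.0, -0.001]
wrist_force: [0.0, -0.2, -0.1]
opening: 1.0
grasp_force: 0.0
```

Run:
```python
from h import *
c=cam("wrist");wt(c,"green",.029,.273,.478);rest(c,"green");o=ctrl.get_obs();print(o["eef_pos"],o["wrist_force"])
d=cam("side");P=cloud(d);save(d,"side9.png")
```

```text
weight green [280, 194, 78, 74, 4346] [0.4762 0.2729 0.029 ] r mm 32.63839446251626 z [0.0273 0.0282 0.0291]
rest green 246 circle [0.4771 0.2733] 0.0401848740875721 bbox [0.4378 0.2338] [0.5168 0.3126]
[0.47441321 0.27288406 0.15842538] [ 0.43969292 -0.00978825  0.3913684 ]
```

View pics/side9.png

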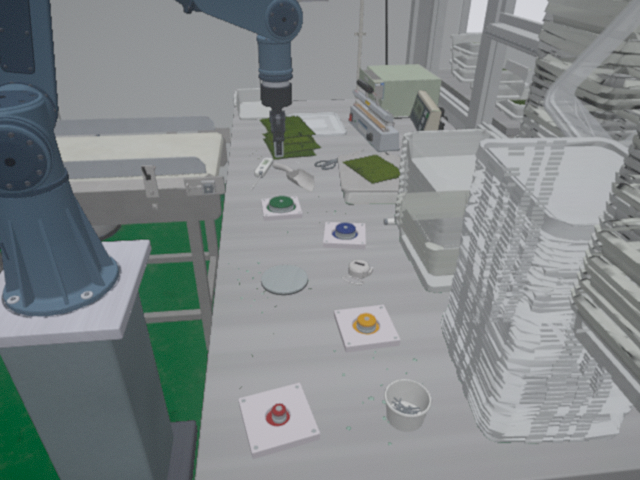

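All four weights stand upright in their own rests: red (278,413), yellow (367,322), blue (345,230) and green (281,203). The tub (407,403) and counter (360,268) have not moved, and the arm is clear, so I hand in.

```bash
python3 -c "
from bench import ctrl
print(ctrl.hand_in())"
```

```text
the job is handed in; nothing more can be done
None
```

The job is handed in after about 29 s of robot time: all four weights stand released and upright in their own rests (each measured within about 1 mm of centre), and the tub and tally counter look unmoved. One thing differed from the brief: the cameras showed the fingertips 2 to 13 mm behind the TCP depending on opening, not 25 mm ahead, so I set the grip heights from the measurements.

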